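# Key and fit the drive gear on the lab gearmotor

### The arm

A 6-joint arm with a two-finger parallel gripper is mounted at the origin on the work surface. World frame = base frame: x ahead of the robot, y to its left, z up, the work surface at z = 0. Lengths are in m, angles in rad, forces in N, time in s.
With the tool pointing down it reaches from about 0.375 to 0.9 m from the base axis. Payload 3.1 kg.
Tool frame: the origin (TCP) lies at the very end of the fingers, on their centre line; the grasp point (between the pads) lies 19 mm behind it (robot.hold_point_z is the z of the grasp point in the tool frame, in m); z points along the fingers, y is the direction in which the jaws open and shut (so a half turn about z gives the same grasp; the last joint's range is limited). The gripper opens to 87 mm and grips with 3 to 60 N. Pads are 19 mm wide; open, the fingers measure 117 mm over their backs; the gripper's body (75 mm by 190 mm) begins 51 mm behind the grasp point.
Start: joints at [0.979, 0.527, 1.433, -0, 1.181, -0.178], TCP at [0.251, 0.572, 0.223] pointing down, gripper open.
Joint ranges: [-3.08, 3.08], [-0.75, 2.2], [0.22, 2.44], [-1.43, 4.57], [0, 2.65], [-2.85, 2.85]. Speed limits (rad/s): [2.79, 2.79, 3.14, 3.14, 3.14, 3.14].

### API

Orientations are given as a unit quaternion [x, y, z, w].
In Python, from rig import robot, viewer, spotter gives the robot as it stands.
- The arm moves only by the shell command python3 -m crank 'ROWS' [FORCE]. ROWS is text: rows parted by semicolons, each of 7 numbers parted by spaces: the turn, a rotation vector about the tool's x, y, z in units of 5 degrees (1.0 is 5 degrees), then the shift along the tool's x, y, z in units of 40 mm (1.0 is 40 mm), then the gripper's target within -1 to 1 (shut at 1, half-way at 0, fully open at -1). A call has 1 to 5 rows; each row shifts and turns the pose as measured when the row begins, along the tool's axes as they then stand; what a row does not reach is not made up. A row lasts 1/8 s, in which the tool goes at most 62.5 mm and 10.7 degrees, less where a joint would pass 70% of its speed; a pose out of reach is approached as far as the arm can. A call is refused whole if a number of a shift passes 1 or a number of a turn 1, either way. A call with a gripper value outside its range is refused whole. The fingers move at their own pace and stop on an object; FORCE is the grip in N (left out, the last holds). Time passes only in rows, so rows that do not move let the fingers close. It gives the time, the measured TCP pose, the force and the opening at its end, in the units of the state.
- robot.get_obs(): the state, without advancing time (a new reading comes with each control period).
- viewer.camera(name): name is "scene" or "top"; returns a dict with "img" (400x640x3 uint8, red, green, blue), "camera_matrix" (3x3 intrinsics, pixels), "xyz" and "attitude" of the camera in the world. Camera axes: x right, y down, z forward; pixel columns grow to the right and rows downward; lengths in m; the calibration is good to about 2 mm. A picture is of the moment at which its call begins. There is no depth.
- robot.hand_in(): hands the job in, once; it reports no verdict.
Trained networks look in a picture, given as the dict that the camera call returned (one of the last four; its "shot" number tells which), for a name from the list of things; names that differ only in an ending like _2 or _b are one class to them, and where a whole thing is asked for, a point or a joint stands for the part that bears it (a point fixed in the world has none). Each returns a list of dicts, best first, with "score" (0 to 1); they miss things now and then, are a little off and sometimes report something else, mostly with a low value. They report only what shows in the picture. A call takes as long as a camera call.
- spotter.boxes_of(name, picture): "at" ([x, y, z] in m, in the coordinates of the camera as it stood for that picture, good to about 4 mm: the middle of the surface that is visible of it).
The state is a dict: "time": time; "q": joint angles; "joint_velocities": joint speeds; "joint_torque": joint torques, N m; "position": TCP position; "tool_rot": TCP orientation; "ft_force": force on the tool from outside, world axes, zero at the start; "moment": the same for the moment, N m; "grip_width": finger opening in m.
Only numpy, scipy, OpenCV 4.12 (cv2) and the standard library are available. Lean on these libraries where they do the work, as an engineer would, in place of code of your own. Each camera call takes 0.05 s, during which the arm holds its last target.

### The job

Stand the narrow steel key upright in the slot across the end of the gearmotor's shaft and let go of it. Then slide the gear with the keyway (the one with the flat-sided boss) down over the shaft and key, fully home on the shoulder, and leave it there.

Things in the scene. Friction and masses are not known exactly. Their poses are not given: they have to be found in the camera images.
- key: Loose steel key, a plain bar 52 long (x) x 12 wide (y) x 34 mm high (z), top edges bevelled. Stands on its narrow long face, 0.15 kg, same either way round. Origin: centre of underside. In the slot its upper 18 mm stand out above the shaft; grip that part across the 12 mm. Not the steel bar 66 x 30 x 30 mm nor the round spacer ring.
- hub: Loose aluminium gear, 0.4 kg, 50 mm high: rim 111 mm across, 14 thick; above it a boss 80 (x) x 58 mm (y) with flat sides to grip, 58 apart. Through it: bore 46 mm and across it, along x, a keyway 66 x 24 mm, 6 mm wider at the underside. Same either way round. Origin: centre of underside, z up. Not the gear with round boss and plain 32 mm bore.
- stand: Fixed upright gearmotor: square grey foot 100 mm wide, round housing 96 mm across up to 50 mm, steel shoulder 60 mm across up to 55 mm, then a steel shaft 36 mm across, top at 87 mm. A slot crosses the shaft's end along the stand's x axis, open above and at both ends, 16 mm deep, 15 mm wide at its floor, flaring to 24 at the top. Origin: centre of the foot's underside.
- seat (a point): Centre of the shoulder's top face, on the shaft's axis, 55 mm over the table, where the gear's underside rests. Axes as the stand's: x along the slot, z up. The slot's floor is 16 mm and the shaft's top 32 mm above this point.

How it is judged:
By the outcome, as a careful person would: the job done as asked, in the order asked, and still so for the second after the job is handed in, with the robot touching nothing.
It also fails if it takes over 72 s, if anything falls off the work surface, if the arm or the gripper's body presses on something with over 40 N, if the wrist force passes 120 N, or if a joint passes its speed limit or range.

## Working session

There is one attempt and no reset: what is moved stays moved. The work goes in short steps, Python scripts to look and compute and a shell command to move; the robot and the scene stay as the last step left them, time stands still between calls to the robot, and variables do not carry over. Pictures are saved under pics/ and viewed, and the job is handed in when it is done.

```bash
ls; mkdir -p pics; cat > h.py <<'E'
import numpy as np, cv2
from rig import robot, viewer, spotter
from scipy.spatial.transform import Rotation as R
def att(c):
    a=np.array(c["attitude"],float)
    return R.from_quat(a).as_matrix() if a.size==4 else a
def toworld(c,p): return att(c)@np.array(p)+np.array(c["xyz"])
def ray(c,u,v,z):
    K=np.array(c["camera_matrix"]); d=att(c)@np.linalg.inv(K)@np.array([u,v,1.])
    o=np.array(c["xyz"]); return o+d*(z-o[2])/d[2]
def proj(c,p):
    K=np.array(c["camera_matrix"]); q=K@(att(c).T@(np.array(p)-np.array(c["xyz"]))); return q[:2]/q[2]
def save(c,n): cv2.imwrite(n,cv2.cvtColor(c["img"],cv2.COLOR_RGB2BGR))
E
python3 - <<'E'
from h import *
np.set_printoptions(precision=4,suppress=True)
o=robot.get_obs();print(o, robot.hold_point_z)
for n in ("scene","top"):
    c=viewer.camera(n);save(c,f"pics/{n}0.png");print(n,c["xyz"],c["attitude"],c["camera_matrix"])
    for k in ("key","hub","stand","seat"):
        for b in spotter.boxes_of(k,c)[:3]: print(k,round(b["score"],2),toworld(c,b["at"]),proj(c,toworld(c,b["at"])))
E
```

```text
pics
{'time': 0.0, 'q': array([ 0.9785,  0.5285,  1.4339,  0.    ,  1.1814, -0.1785]), 'joint_velocities': array([ 0.0016, -0.0002, -0.0011,  0.0002,  0.0003, -0.0005]), 'joint_torque': array([  0.0002, -44.0037, -17.6594,   0.0634,   0.0583,  -0.0002]), 'position': array([0.2509, 0.5716, 0.2216]), 'tool_rot': array([ 0.2054,  0.9787, -0.001 , -0.0004]), 'ft_force': array([ 0.2964,  0.9319, -0.6537]), 'moment': array([-0.0003, -0.0004, -0.0256]), 'grip_width': 0.08661511909576906} -0.0187
scene [ 0.978  -0.5008  0.5274] [ 0.8452  0.2668 -0.1505 -0.438 ] [[387.5402   0.     323.5246]
 [  0.     387.5402 203.8835]
 [  0.       0.       1.    ]]
key 0.62 [0.6417 0.2277 0.0219] [390.7225 188.1943]
hub 0.92 [ 0.4896 -0.2743  0.0213] [177.9895 290.9641]
stand 0.56 [ 0.5839 -0.0682  0.0468] [293.6464 236.6464]
seat 0.95 [ 0.5873 -0.0677  0.0496] [295.0822 235.9975]
top [0.3855 0.0172 1.0205] [-0.6946  0.713  -0.0604  0.0745] [[393.2593   0.     318.9849]
 [  0.     393.2593 208.3509]
 [  0.       0.       1.    ]]
key 0.67 [0.6358 0.2328 0.033 ] [242.1132 188.1601]
hub 0.84 [ 0.4648 -0.2524  0.0177] [433.5982 249.7841]
seat 0.57 [ 0.5608 -0.0404  0.0505] [348.9437 212.4653]
```

View pics/scene0.png

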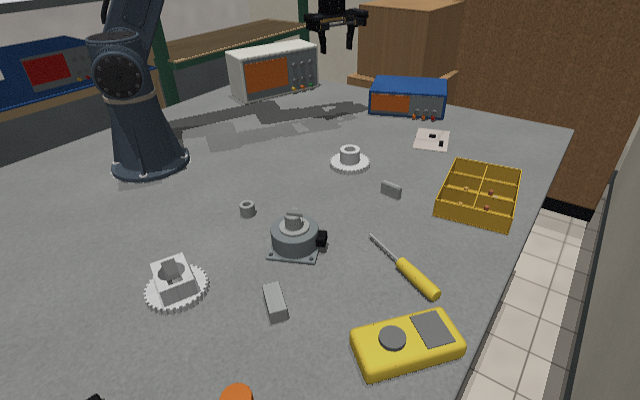

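View pics/top0.png

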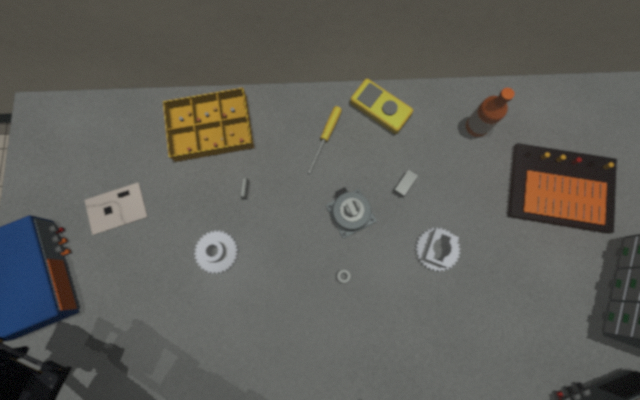

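```bash
python3 - <<'E'
import cv2
t=cv2.imread('pics/top0.png')
for n,(x,y) in dict(key=(210,150),hub=(385,195),stand=(300,160)).items():
    cv2.imwrite(f'pics/top0_{n}.png',cv2.resize(t[y:y+100,x:x+100],(600,600),interpolation=cv2.INTER_CUBIC))
E
```

```text
(no output)
```

View crops.

The scene view shows the key at (391,188), the keyed gear at (176,280), the stand at (295,236) and the decoy bar at (275,300). In the top view the key is at (244,188), the gear at (438,249) and the shaft at (352,209).

View pics/top0_key.png

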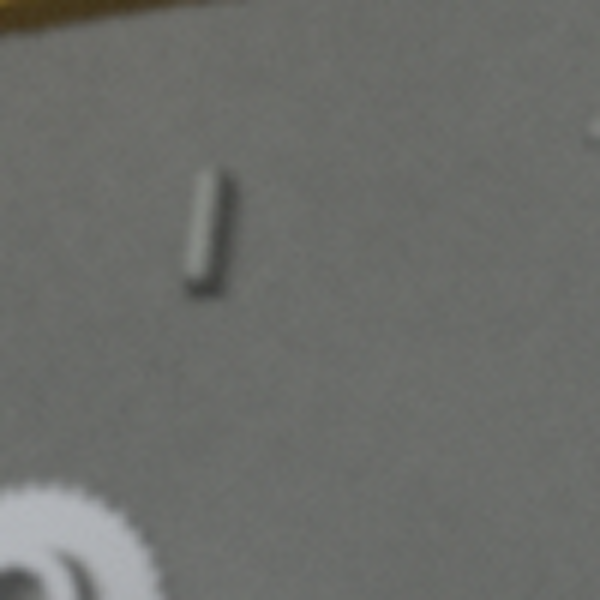

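View pics/top0_hub.png

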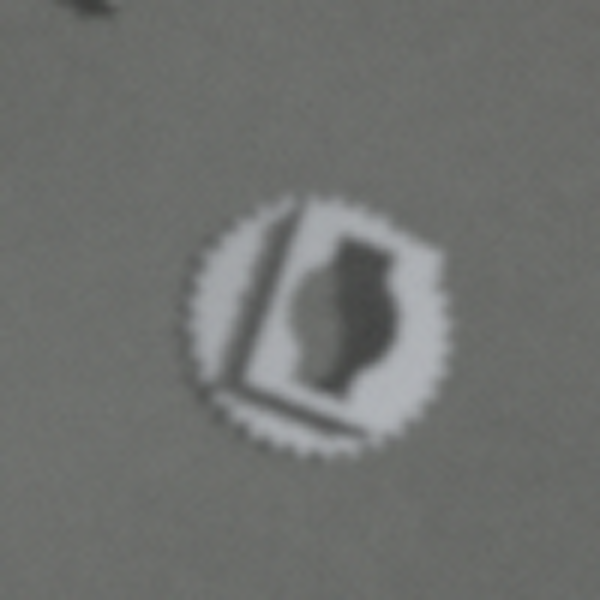

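View pics/top0_stand.png

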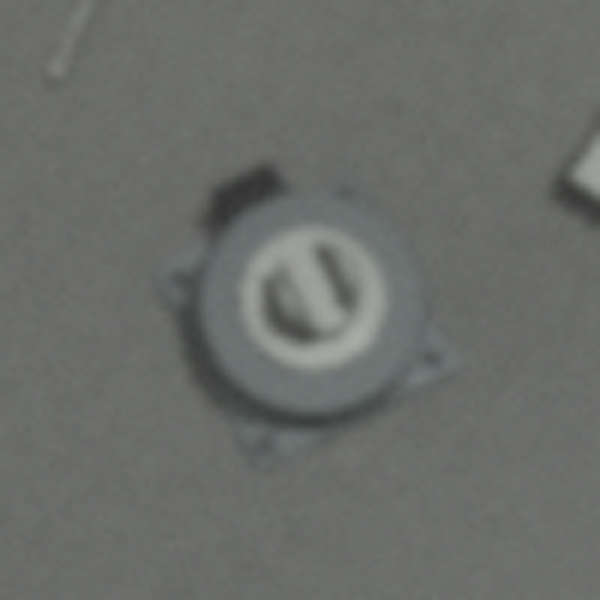

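```bash
python3 - <<'E'
import cv2
t=cv2.imread('pics/scene0.png')
for n,(x,y,w) in dict(key=(365,165,50),hub=(132,240,90),stand=(255,195,80)).items():
    cv2.imwrite(f'pics/scene0_{n}.png',cv2.resize(t[y:y+w,x:x+w],(600,600),interpolation=cv2.INTER_CUBIC))
E
```

```text
(no output)
```

View pics/scene0_key.png

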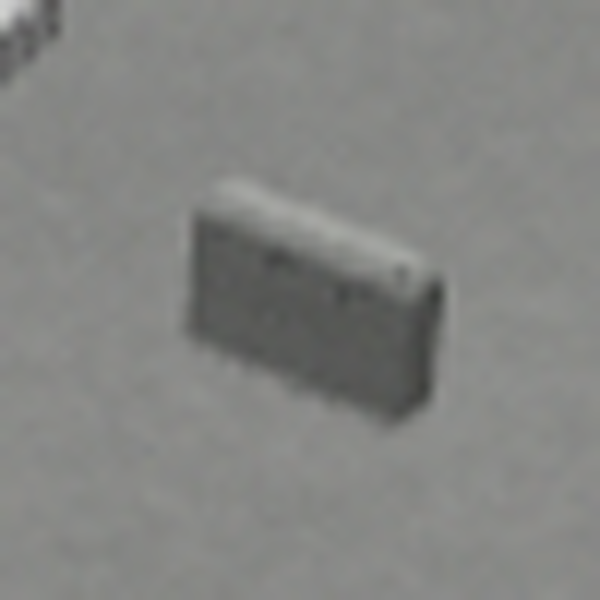

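View pics/scene0_hub.png

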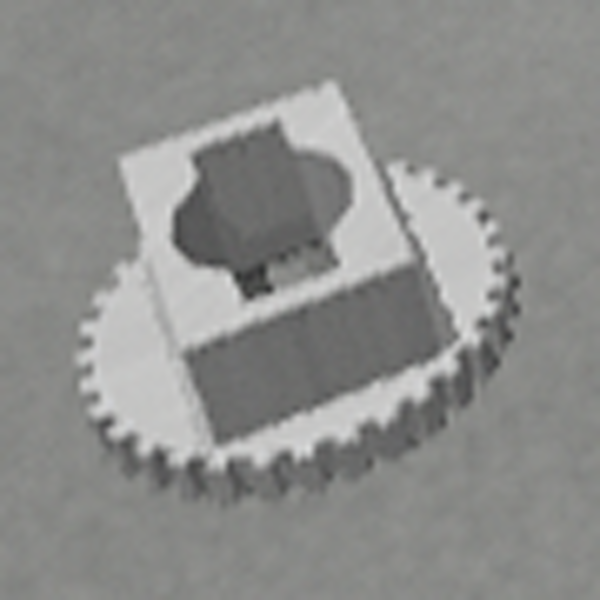

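View pics/scene0_stand.png

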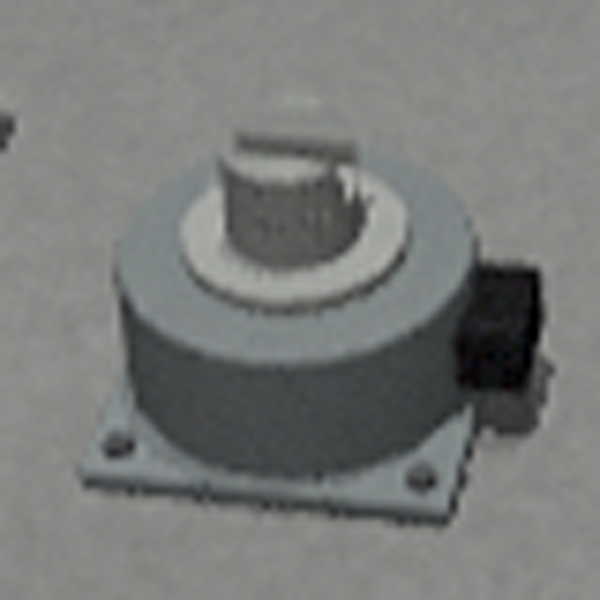

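```bash
cat > fit.py <<'E'
from h import *
np.set_printoptions(precision=4,suppress=True)
cs={n:viewer.camera(n) for n in ("scene","top")}
import pickle; pickle.dump(cs,open('cs.pkl','wb'))
E
python3 fit.py; cat > m.py <<'E'
from h import *; import pickle
np.set_printoptions(precision=4,suppress=True)
cs=pickle.load(open('cs.pkl','rb'))
def P(cam,off,s,pts,z):
    c=cs[cam]; return np.array([ray(c,off[0]+(x+.5)/s-.5,off[1]+(y+.5)/s-.5,z) for x,y in pts])
def rep(n,p):
    print(n); print(p[:,:2]); d=np.diff(np.vstack([p,p[:1]]),axis=0)[:,:2]
    print(' centre',p.mean(0)[:2],'len',np.linalg.norm(d,axis=1),'ang',np.degrees(np.arctan2(d[:,1],d[:,0])))
rep('hub scene',P('scene',(132,240),600/90,[(120,158),(333,82),(420,262),(187,352)],.05))
rep('hub top',P('top',(385,195),6,[(300,200),(440,250),(375,435),(235,380)],.05))
rep('key scene bottom',P('scene',(365,165),12,[(187,337),(393,422),(432,398)],0))
rep('key top',P('top',(210,150),6,[(211,172),(201,280)],.034))
rep('foot scene',P('scene',(255,195),7.5,[(82,485),(450,524)],0.))
rep('foot top',P('top',(300,160),6,[(163,285),(262,465),(458,362)],0.004))
rep('should top',P('top',(300,160),6,[(313,296)],0.055))
rep('housing top',P('top',(300,160),6,[(313,302)],0.05))
rep('should scene',P('scene',(255,195),7.5,[(182,235),(408,235)],0.055))
E
python3 m.py
```

```text
hub scene
[[ 0.4199 -0.2746]
 [ 0.4424 -0.2225]
 [ 0.518  -0.2536]
 [ 0.4948 -0.3064]]
 centre [ 0.4688 -0.2643] len [0.0568 0.0818 0.0577 0.0814] ang [  66.6518  -22.3723 -113.6962  157.0133]
hub top
[[ 0.5161 -0.2504]
 [ 0.4939 -0.3058]
 [ 0.4196 -0.2729]
 [ 0.4431 -0.2183]]
 centre [ 0.4682 -0.2618] len [0.0597 0.0813 0.0595 0.0797] ang [-111.845   156.1294   66.7097  -23.7549]
key scene bottom
[[0.615  0.2266]
 [0.6641 0.2221]
 [0.6667 0.2342]]
 centre [0.6486 0.2277] len [0.0494 0.0124 0.0523] ang [  -5.1963   77.9776 -171.6053]
key top
[[0.6619 0.226 ]
 [0.614  0.2298]]
 centre [0.638  0.2279] len [0.0481 0.0481] ang [175.5264  -4.4736]
foot scene
[[ 0.5437 -0.1121]
 [ 0.6331 -0.0687]]
 centre [ 0.5884 -0.0904] len [0.0993 0.0993] ang [  25.8671 -154.1329]
foot top
[[ 0.5852  0.0146]
 [ 0.5048 -0.0259]
 [ 0.5475 -0.1127]]
 centre [ 0.5458 -0.0413] len [0.0901 0.0967 0.1328] ang [-153.2532  -63.7942   73.4718]
should top
[[ 0.5688 -0.0475]]
 centre [ 0.5688 -0.0475] len [0.] ang [0.]
housing top
[[ 0.5672 -0.0477]]
 centre [ 0.5672 -0.0477] len [0.] ang [0.]
should scene
[[ 0.5452 -0.0664]
 [ 0.5947 -0.0328]]
 centre [ 0.57   -0.0496] len [0.0598 0.0598] ang [  34.1477 -145.8523]
```

Both views agree to about 2 mm:

| Thing | x (m) | y (m) | Yaw |
|---|---|---|---|
| Key | 0.639 | 0.229 | -5° |
| Hub | 0.4685 | -0.263 | -23.5° |
| Stand | 0.568 | -0.0485 | 26° |

I'll move to the key first.

```bash
cat > go.py <<'E'
import sys; from h import *
np.set_printoptions(precision=3,suppress=True)
# target x y z, jaw-axis (tool y) angle deg mod 180
t=np.array([float(v) for v in sys.argv[1:4]]); a=float(sys.argv[4])
o=robot.get_obs(); M=R.from_quat(o["tool_rot"]); m=M.as_matrix()
d=t-o["position"]; cur=np.degrees(np.arctan2(m[1,1],m[0,1])); da=(a-cur+90)%180-90
tgt=R.from_euler('z',da,degrees=True)*M
# level the tool too
mm=tgt.as_matrix(); z0=mm[:,2]; ax=np.cross(z0,[0,0,-1]); tgt=R.from_rotvec(ax)*tgt
rv=(M.inv()*tgt).as_rotvec(degrees=True)
print("t",o["time"],"pos",o["position"],"jaw",cur,"q",o["q"],"F",o["ft_force"],"w",o["grip_width"])
print("yaw err",da,"turn units",rv/5,"shift units now",m.T@d/.04,"after turn",tgt.as_matrix().T@d/.04)
E
python3 go.py .639 .229 .14 85
```

```text
t 0.6 pos [0.251 0.572 0.223] jaw 66.29088931993853 q [ 0.979  0.527  1.433  0.     1.181 -0.178] F [-0.604 -0.469  0.26 ] w 0.08709224400131715
yaw err 18.70911068006147 turn units [ 0.     0.    -3.742] shift units now [-12.326  -3.959   2.064] after turn [-10.405  -7.704   2.064]
```

```bash
python3 -m crank '0 0 -0.95 -1 -0.4 0 -1; 0 0 -0.95 -1 -0.6 0 -1; 0 0 -0.95 -1 -0.6 0 -1; 0 0 -0.9 -1 -0.7 0 -1; 0 0 0 -1 -0.7 0.3 -1' 30; python3 go.py .639 .229 .14 85
```

```text
time: 1.23
position: [0.4205, 0.4078, 0.2119]
tool_rot: [0.034, 0.999, 0.002, 0.002]
ft_force: [0.1, 1.0, -0.1]
grip_width: 0.0868
t 1.225 pos [0.421 0.408 0.212] jaw 86.14300069515325 q [ 0.579  0.485  1.549  0.002  1.102 -0.926] F [ 0.069  0.99  -0.069] w 0.08680225069885321
yaw err -1.1430006951532476 turn units [0.052 0.041 0.229] shift units now [-5.743 -4.101  1.8  ] after turn [-5.83  -3.977  1.797]
```

```bash
python3 -m crank '0 0 0 -1 -0.8 0.3 -1; 0 0 0 -1 -0.8 0.3 -1; 0 0 0 -1 -0.8 0.3 -1; 0 0 0 -1 -0.8 0.3 -1; 0 0 0 -1 -0.7 0.3 -1' ; python3 go.py .639 .229 .10 85
```

```text
time: 1.85
position: [0.6168, 0.2335, 0.1516]
tool_rot: [0.034, 0.999, 0.003, 0.004]
ft_force: [0.7, 0.6, -1.0]
grip_width: 0.0868
t 1.85 pos [0.617 0.233 0.152] jaw 86.12927174047778 q [ 0.19   0.65   1.413  0.006  1.071 -1.316] F [ 0.736  0.558 -1.006] w 0.08677567466058704
yaw err -1.1292717404777761 turn units [0.081 0.081 0.226] shift units now [-0.552 -0.083  1.293] after turn [-0.562 -0.063  1.289]
```

```bash
python3 -m crank '0.08 0.08 0.23 -0.55 -0.07 0.5 -1; 0 0 0 0 0 0.8 -1; 0 0 0 0 0 0 -1' ; python3 go.py .639 .229 .018 85
python3 - <<'E'
from h import *
c=viewer.camera("scene");cv2.imwrite("pics/a.png",cv2.resize(cv2.cvtColor(c["img"],cv2.COLOR_RGB2BGR)[100:250,300:500],(800,600),interpolation=cv2.INTER_CUBIC))
E
```

```text
time: 2.22
position: [0.6436, 0.2245, 0.0976]
tool_rot: [0.048, 0.999, -0.0, 0.001]
ft_force: [0.2, 1.0, 0.5]
grip_width: 0.087
t 2.225 pos [0.644 0.225 0.098] jaw 84.5544078669949 q [ 0.172  0.746  1.379 -0.001  1.015 -1.303] F [0.179 1.008 0.549] w 0.08699197425222467
yaw err 0.4455921330051069 turn units [-0.003  0.02  -0.089] shift units now [0.128 0.101 1.989] after turn [0.123 0.102 1.989]
```

View pics/a.png

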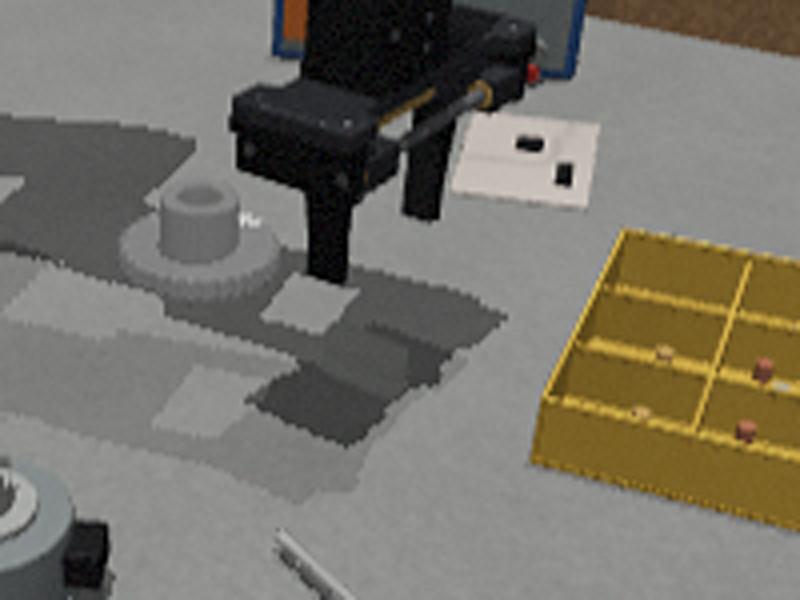

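The gripper is above the key, which lies in its shadow at about (385,355) of the crop. I'll descend to it.

```bash
python3 -m crank '0 0 -0.09 0.13 0.1 1 -1; 0 0 0 0 0 0.8 -1; 0 0 0 0 0 0.1 -1; 0 0 0 0 0 0 -1' ; python3 go.py .639 .229 .018 85
python3 - <<'E'
from h import *
c=viewer.camera("scene");cv2.imwrite("pics/b.png",cv2.resize(cv2.cvtColor(c["img"],cv2.COLOR_RGB2BGR)[140:230,330:450],(800,600),interpolation=cv2.INTER_CUBIC))
E
```

```text
time: 2.78
position: [0.6465, 0.2324, 0.0308]
tool_rot: [0.042, 0.999, 0.002, 0.01]
ft_force: [0.9, 0.4, 0.4]
grip_width: 0.0871
t 2.775 pos [0.646 0.232 0.031] jaw 85.17459051040935 q [ 0.183  0.834  1.407 -0.001  0.879 -1.303] F [0.919 0.354 0.379] w 0.0871149611165047
yaw err -0.17459051040934526 turn units [0.058 0.237 0.035] shift units now [ 0.186 -0.103  0.316] after turn [ 0.179 -0.102  0.32 ]
```

View pics/b.png

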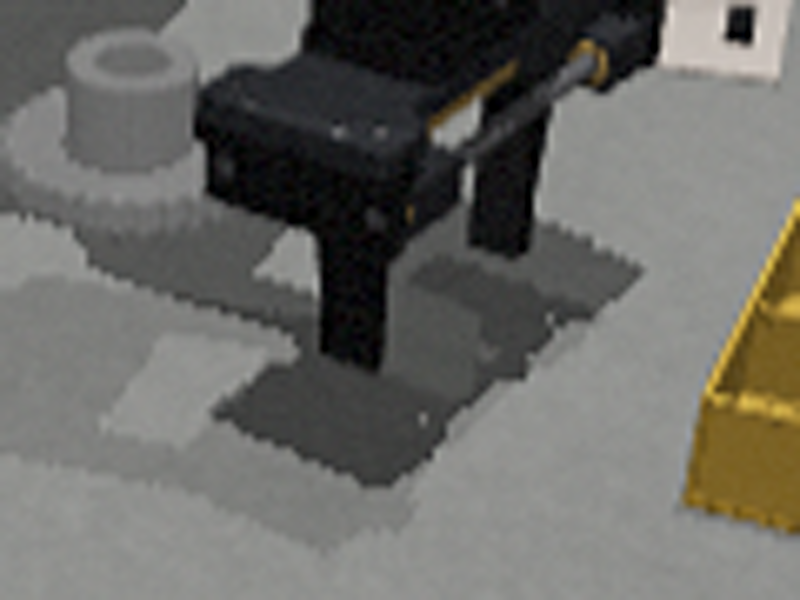

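```bash
python3 -m crank '0.06 0.24 0.03 0.18 -0.1 0.3 -1; 0 0 0 0 0 0 -1; 0 0 0 0 0 0 -1' ; python3 go.py .639 .229 .018 85
```

```text
time: 3.2
position: [0.6408, 0.2293, 0.0215]
tool_rot: [0.043, 0.999, 0.0, 0.002]
ft_force: [0.6, -0.2, 0.1]
grip_width: 0.0869
t 3.2 pos [0.641 0.229 0.022] jaw 85.01914940929312 q [ 0.18   0.846  1.413 -0.     0.878 -1.304] F [ 0.617 -0.198  0.096] w 0.08688109361945273
yaw err -0.01914940929312081 turn units [0.011 0.044 0.004] shift units now [ 0.045 -0.012  0.088] after turn [ 0.044 -0.011  0.088]
```

```bash
python3 -m crank '0 0.04 0 0.04 0 0.1 -1; 0 0 0 0 0 0 -1; 0 0 0 0 0 0 0.5; 0 0 0 0 0 0 0.9; 0 0 0 0 0 0 1' 30; python3 go.py .639 .229 .018 85; python3 -m crank '0 0 0 0 0 0 1; 0 0 0 0 0 0 1;0 0 0 0 0 0 1';  python3 go.py .639 .229 .018 85
```

```text
time: 3.82
position: [0.6393, 0.2294, 0.0175]
tool_rot: [0.044, 0.999, 0.001, 0.0]
ft_force: [-0.6, 0.8, 0.1]
grip_width: 0.0648
t 3.825 pos [0.639 0.229 0.017] jaw 85.01132247775948 q [ 0.18   0.852  1.415  0.001  0.874 -1.304] F [-0.618  0.778  0.113] w 0.06483258499141639
yaw err -0.011322477759478033 turn units [0.012 0.006 0.002] shift units now [ 0.007 -0.011 -0.013] after turn [ 0.007 -0.011 -0.013]
time: 4.2
position: [0.6394, 0.2294, 0.0176]
tool_rot: [0.044, 0.999, 0.001, 0.0]
ft_force: [0.4, -0.3, -0.4]
grip_width: 0.0346
t 4.2 pos [0.639 0.229 0.018] jaw 85.00808952606259 q [ 0.18   0.851  1.415  0.001  0.874 -1.304] F [ 0.439 -0.275 -0.409] w 0.03457864766440719
yaw err -0.008089526062590835 turn units [0.013 0.008 0.002] shift units now [ 0.009 -0.012 -0.01 ] after turn [ 0.009 -0.012 -0.01 ]
```

```bash
python3 -m crank '0 0 0 0 0 0 1; 0 0 0 0 0 0 1;0 0 0 0 0 0 1;0 0 0 0 0 0 1';  python3 go.py .639 .229 .018 85
```

```text
time: 4.7
position: [0.6395, 0.2295, 0.0177]
tool_rot: [0.044, 0.999, 0.001, 0.0]
ft_force: [0.2, 0.3, -0.1]
grip_width: 0.0116
t 4.7 pos [0.639 0.23  0.018] jaw 85.00880868953217 q [ 0.18   0.851  1.415  0.001  0.874 -1.304] F [ 0.156  0.33  -0.114] w 0.01164620669638192
yaw err -0.00880868953217373 turn units [0.015 0.01  0.002] shift units now [ 0.011 -0.015 -0.009] after turn [ 0.011 -0.015 -0.009]
```

```bash
python3 -m crank '0 0 0 0 0 -0.7 1; 0 0 0 0 0 -1 1;0 0 0 0 0 -1 1;0 0 0 0 0 -1 1;0 0 0 0 0 -0.5 1';  python3 go.py .568 -.0485 .15 116
python3 - <<'E'
from h import *
c=viewer.camera("scene");cv2.imwrite("pics/c.png",cv2.resize(cv2.cvtColor(c["img"],cv2.COLOR_RGB2BGR)[80:230,300:500],(800,600),interpolation=cv2.INTER_CUBIC))
E
```

```text
time: 5.32
position: [0.6362, 0.2285, 0.1852]
tool_rot: [0.044, 0.999, -0.001, -0.005]
ft_force: [0.2, 0.4, -1.3]
grip_width: 0.0112
t 5.325 pos [0.636 0.228 0.185] jaw 85.0045758321356 q [ 0.18   0.641  1.322  0.001  1.19  -1.304] F [ 0.192  0.409 -1.269] w 0.011201692573147431
yaw err 30.9954241678644 turn units [ 0.008 -0.122 -6.199] shift units now [ 1.086 -7.044  0.907] after turn [ 4.567 -5.476  0.881]
```

View pics/c.png

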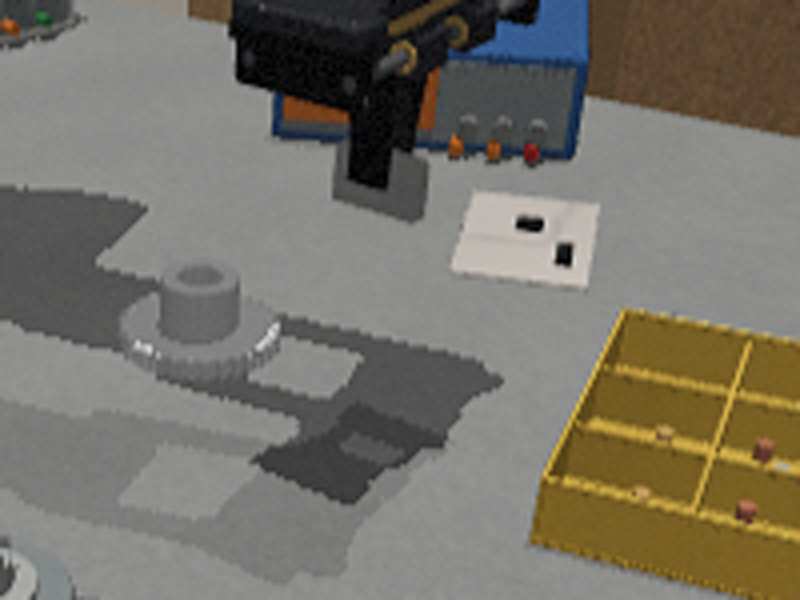

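The key is held level and centred in the jaws. Next I'll carry it to above the shaft.

```bash
python3 -m crank '0 0 -0.95 0.2 -1 0 1; 0 0 -0.95 0.2 -1 0 1;0 0 -0.95 0.35 -1 0 1;0 0 -0.95 0.5 -1 0 1;0 0 -0.95 0.55 -1 0 1';  python3 go.py .568 -.0485 .15 116
```

```text
time: 6.0
position: [0.5805, 0.0194, 0.1846]
tool_rot: [-0.173, 0.985, 0.001, -0.004]
ft_force: [0.5, -0.6, -1.7]
grip_width: 0.0112
t 6.0 pos [0.581 0.019 0.185] jaw 109.93967584326944 q [-0.158  0.518  1.578 -0.002  1.055 -2.076] F [ 0.501 -0.561 -1.683] w 0.011188903913953841
yaw err 6.060324156730559 turn units [ 0.041 -0.095 -1.212] shift units now [ 0.867 -1.492  0.867] after turn [ 1.026 -1.389  0.864]
```

```bash
python3 -m crank '0 0 -0.65 0.45 -0.75 0 1; 0 -0.05 -0.55 0.5 -0.7 0 1;0 0 0 0 0 0.5 1;0 0 0 0 0 0 1';  python3 go.py .568 -.0485 .14 116
```

```text
time: 6.5
position: [0.5624, -0.054, 0.1611]
tool_rot: [-0.224, 0.975, 0.003, -0.005]
ft_force: [-0.5, -0.2, -1.2]
grip_width: 0.0119
t 6.5 pos [ 0.562 -0.054  0.161] jaw 115.85311640833669 q [-0.293  0.531  1.637 -0.001  0.985 -2.315] F [-0.469 -0.16  -1.23 ] w 0.011947610177669956
yaw err 0.1468835916633111 turn units [ 0.083 -0.099 -0.029] shift units now [-0.19   0.06   0.525] after turn [-0.185  0.064  0.526]
```

```bash
python3 - <<'E'
from h import *
for n,(y,x) in dict(scene=(170,235),top=(155,300)).items():
    c=viewer.camera(n);cv2.imwrite(f"pics/d_{n}.png",cv2.resize(cv2.cvtColor(c["img"],cv2.COLOR_RGB2BGR)[y:y+90,x:x+120],(800,600),interpolation=cv2.INTER_CUBIC))
E
```

```text
(no output)
```

View pics/d_scene.png

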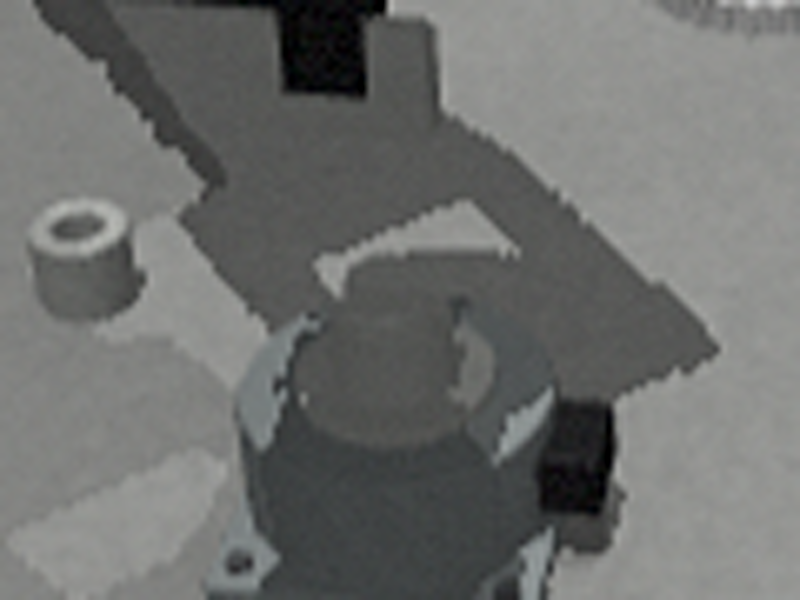

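```bash
python3 -m crank '0.08 -0.1 -0.03 -0.19 0.06 0.5 1; 0 0 0 0 0 0.4 1;0 0 0 0 0 0 1;0 0 0 0 0 0 1';  python3 go.py .568 -.0485 .115 116;python3 - <<'E'
from h import *
for n,(y,x) in dict(scene=(170,235),top=(155,300)).items():
    c=viewer.camera(n);cv2.imwrite(f"pics/e_{n}.png",cv2.resize(cv2.cvtColor(c["img"],cv2.COLOR_RGB2BGR)[y:y+90,x:x+120],(800,600),interpolation=cv2.INTER_CUBIC))
E
```

```text
time: 7.1
position: [0.5724, -0.0475, 0.1279]
tool_rot: [-0.227, 0.974, -0.002, 0.004]
ft_force: [0.2, -0.3, -0.7]
grip_width: 0.0115
t 7.1 pos [ 0.572 -0.047  0.128] jaw 116.24417822829655 q [-0.277  0.582  1.655 -0.     0.895 -2.306] F [ 0.151 -0.253 -0.664] w 0.011499443194231173
yaw err -0.24417822829654767 turn units [-0.073  0.078  0.049] shift units now [0.111 0.028 0.321] after turn [0.109 0.025 0.322]
```

View pics/e_scene.png

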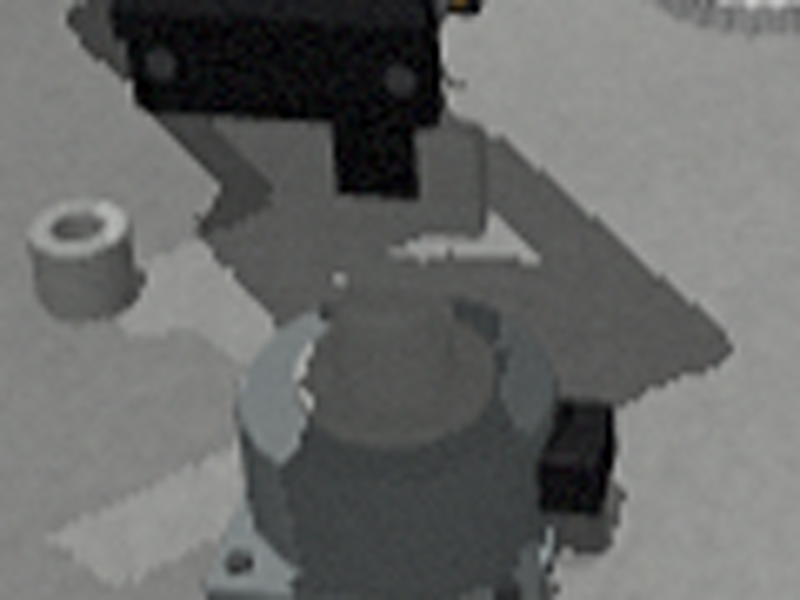

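```bash
python3 -m crank '-0.07 0.08 0.05 0.11 0.03 0.45 1; 0 0 0 0 0 0 1;0 0 0 0 0 0 1';  python3 go.py .568 -.0485 .108 116;cat > enh.py <<'E'
import sys; from h import *
n,out,x,y,w,lo,hi=sys.argv[1],sys.argv[2],*map(int,sys.argv[3:8]); h=w*3//4
c=viewer.camera(n); g=cv2.cvtColor(c["img"],cv2.COLOR_RGB2BGR)[y:y+h,x:x+w].astype(float)
g=np.clip((g-lo)*255/(hi-lo),0,255).astype(np.uint8)
cv2.imwrite(out,cv2.resize(g,(800,600),interpolation=cv2.INTER_CUBIC))
E
python3 enh.py scene pics/f.png 255 180 80 40 140
```

```text
time: 7.58
position: [0.5679, -0.0489, 0.1093]
tool_rot: [-0.224, 0.974, -0.0, 0.0]
ft_force: [0.0, 0.3, -1.8]
grip_width: 0.0115
t 7.575 pos [ 0.568 -0.049  0.109] jaw 115.94563308106997 q [-0.282  0.609  1.672 -0.001  0.86  -2.305] F [ 0.003  0.297 -1.828] w 0.011539983612609078
yaw err 0.054366918930028874 turn units [-0.008  0.002 -0.011] shift units now [-0.007  0.009  0.032] after turn [-0.007  0.009  0.032]
```

View pics/f.png

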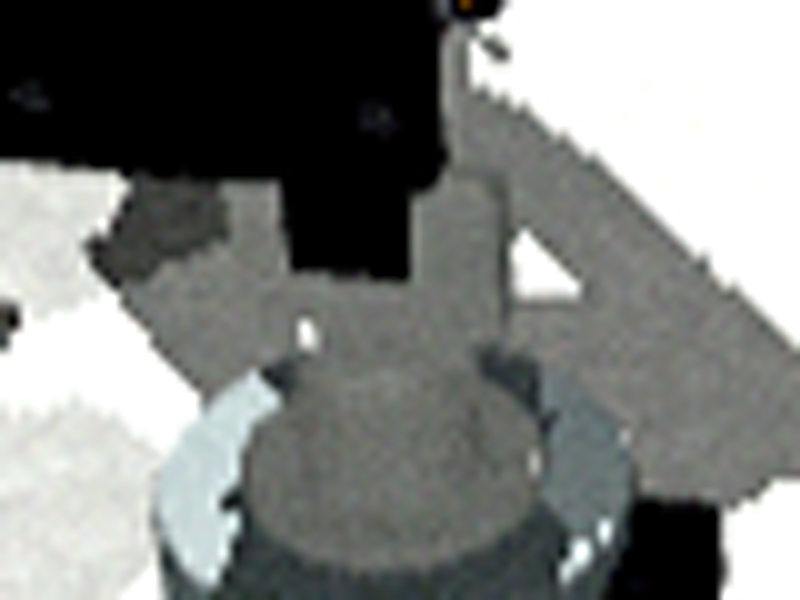

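The key hangs centred over the slot, with its right end at (505,180–330) in the crop. I'll lower it in steps and watch the force.

```bash
python3 -m crank '0 0 0 0 0 0.2 1; 0 0 0 0 0 0 1; 0 0 0 0 0 0 1';  python3 go.py .568 -.0485 .089 116;  python3 -m crank '0 0 0 0 0 0.15 1; 0 0 0 0 0 0 1;0 0 0 0 0 0 1';  python3 go.py .568 -.0485 .089 116
```

```text
time: 8.0
position: [0.5679, -0.0489, 0.1008]
tool_rot: [-0.224, 0.974, -0.0, 0.0]
ft_force: [-0.0, -0.8, -0.4]
grip_width: 0.0116
t 8.0 pos [ 0.568 -0.049  0.101] jaw 115.94336431187759 q [-0.282  0.622  1.677 -0.     0.842 -2.305] F [-0.034 -0.822 -0.381] w 0.011559049365438593
yaw err 0.056635688122412375 turn units [-0.007  0.001 -0.011] shift units now [-0.008  0.008  0.295] after turn [-0.008  0.008  0.295]
time: 8.38
position: [0.568, -0.0488, 0.0946]
tool_rot: [-0.224, 0.974, -0.0, 0.0]
ft_force: [-0.6, 0.0, -1.1]
grip_width: 0.0119
t 8.375 pos [ 0.568 -0.049  0.095] jaw 115.94026754180503 q [-0.282  0.632  1.681 -0.     0.829 -2.305] F [-0.607  0.009 -1.054] w 0.011880470447834003
yaw err 0.05973245819497208 turn units [-0.006  0.004 -0.012] shift units now [-0.004  0.006  0.139] after turn [-0.004  0.006  0.139]
```

```bash
python3 -m crank '0 0 0 0 0 0.1 1; 0 0 0 0 0 0 1; 0 0 0 0 0 0 1';  python3 go.py .568 -.0485 .089 116;  python3 -m crank '0 0 0 0 0 0.05 1; 0 0 0 0 0 0 1;0 0 0 0 0 0 1';  python3 go.py .568 -.0485 .089 116;python3 enh.py scene pics/g.png 255 180 80 40 140
```

```text
time: 8.75
position: [0.568, -0.0488, 0.0903]
tool_rot: [-0.224, 0.974, -0.0, 0.0]
ft_force: [-0.1, -0.2, -0.8]
grip_width: 0.0114
t 8.75 pos [ 0.568 -0.049  0.09 ] jaw 115.9448247204304 q [-0.282  0.638  1.683 -0.     0.819 -2.305] F [-0.102 -0.183 -0.845] w 0.01141554147419533
yaw err 0.055175279569596114 turn units [-0.007  0.005 -0.011] shift units now [-0.003  0.006  0.033] after turn [-0.003  0.006  0.033]
time: 9.12
position: [0.5681, -0.0487, 0.0886]
tool_rot: [-0.224, 0.974, -0.0, 0.0]
ft_force: [-0.3, 0.4, -1.0]
grip_width: 0.0118
t 9.125 pos [ 0.568 -0.049  0.089] jaw 115.94139181100576 q [-0.281  0.641  1.684 -0.     0.815 -2.305] F [-0.273  0.354 -1.006] w 0.011836286465247196
yaw err 0.05860818899424203 turn units [-0.009  0.008 -0.012] shift units now [-0.001  0.006 -0.01 ] after turn [-0.001  0.006 -0.01 ]
```

View pics/g.png

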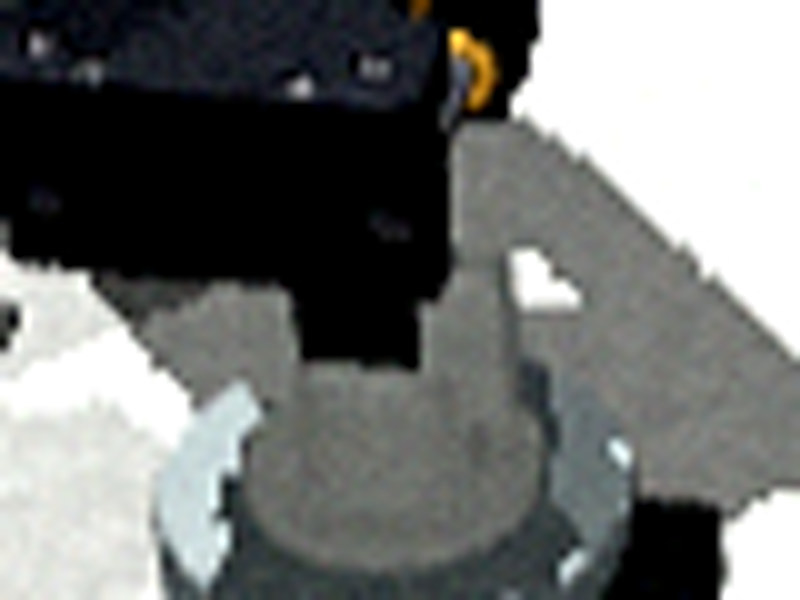

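```bash
python3 -m crank '0 0 0 0 0 0.02 1; 0 0 0 0 0 0 1; 0 0 0 0 0 0 1; 0 0 0 0 0 0 0.5; 0 0 0 0 0 0 0.5';  python3 go.py .568 -.0485 .089 116;  python3 -m crank '0 0 0 0 0 0 0.4; 0 0 0 0 0 0 0.4;0 0 0 0 0 -0.4 0.4;0 0 0 0 0 -0.8 0.4';  python3 go.py .4685 -.263 .15 66.5
```

```text
time: 9.8
position: [0.5685, -0.0489, 0.0885]
tool_rot: [-0.224, 0.974, -0.001, 0.001]
ft_force: [-0.0, 0.7, 0.0]
grip_width: 0.0204
t 9.8 pos [ 0.569 -0.049  0.089] jaw 115.9459138426235 q [-0.282  0.641  1.684 -0.     0.814 -2.305] F [-0.004  0.742  0.007] w 0.020355197717072268
yaw err 0.0540861573765028 turn units [-0.02   0.018 -0.011] shift units now [ 0.007  0.016 -0.011] after turn [ 0.007  0.016 -0.011]
time: 10.3
position: [0.5669, -0.0486, 0.1362]
tool_rot: [-0.224, 0.974, 0.001, -0.001]
ft_force: [-0.0, -0.1, 0.8]
grip_width: 0.0262
t 10.3 pos [ 0.567 -0.049  0.136] jaw 115.93464203857525 q [-0.282  0.568  1.653 -0.     0.923 -2.305] F [-0.02  -0.14   0.774] w 0.026191431227565752
yaw err -49.43464203857525 turn units [ 0.008 -0.035  9.887] shift units now [ 4.558 -3.743 -0.341] after turn [ 0.12  -5.897 -0.345]
```

```bash
python3 -m crank '0 0 0 0 0 -1 -1;0 0 0.7 0 0.8 -1 -1;0 0 0.95 0 1 -0.4 -1; 0 0 0.95 0 1 0 -1;0 0 0.95 0 0.8 0 -1'; python3 go.py .4685 -.263 .15 66.5; python3 enh.py scene pics/i.png 255 180 80 40 220;  python3 enh.py top pics/it.png 310 170 80 40 220
```

```text
time: 10.92
position: [0.522, 0.0872, 0.2445]
tool_rot: [-0.064, 0.998, -0.001, 0.007]
ft_force: [0.5, 0.6, -0.4]
grip_width: 0.0686
t 10.925 pos [0.522 0.087 0.245] jaw 97.31817634312341 q [-0.045  0.366  1.655 -0.001  1.107 -1.743] F [ 0.518  0.617 -0.376] w 0.06864924377447887
yaw err -30.81817634312341 turn units [0.002 0.156 6.164] shift units now [ 2.474 -8.506  2.36 ] after turn [-2.264 -8.564  2.363]
```

View pics/i.png

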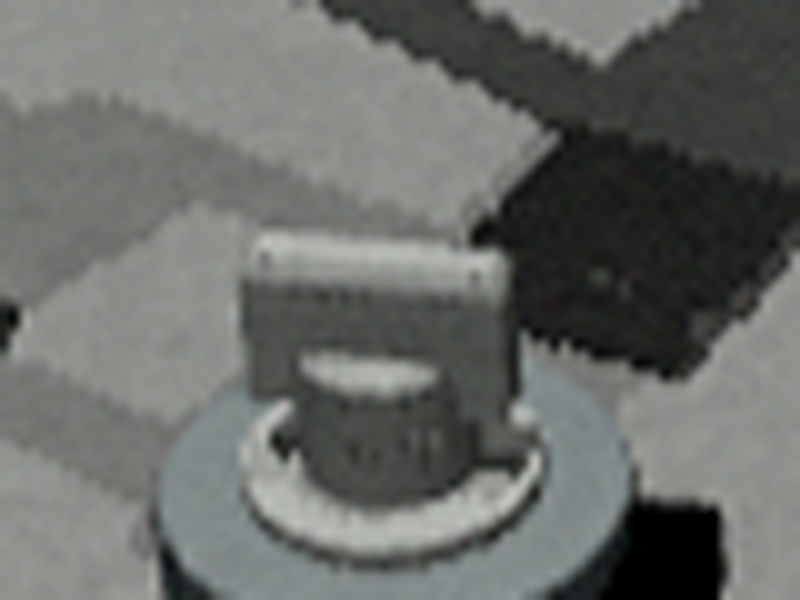

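View pics/it.png

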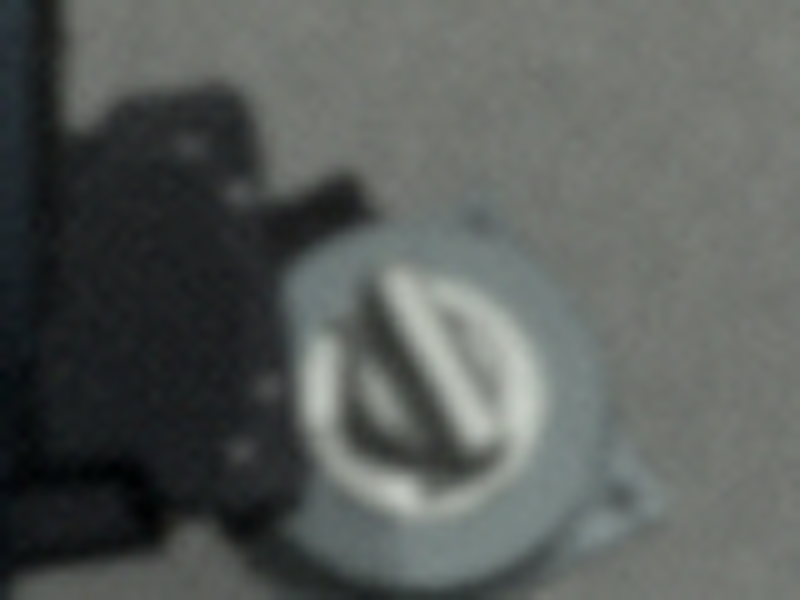

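The key stands upright in the slot, centred on the shaft: in the crop its top runs from (250,250) to (510,260), and the shaft is at x 300–475. Next is the hub.

```bash
python3 -m crank '0 0 0.95 0.2 -1 0.2 -1;0 0 0.95 0.1 -1 0.2 -1;0 0 0.95 0 -1 0.2 -1; 0 0 0.95 0 -1 0.2 -1;0 0 0.95 0 -1 0.2 -1'; python3 go.py .4685 -.263 .15 66.5
```

```text
time: 11.65
position: [0.5062, -0.1174, 0.2086]
tool_rot: [0.141, 0.99, -0.001, 0.012]
ft_force: [0.3, 0.8, -1.3]
grip_width: 0.0869
t 11.65 pos [ 0.506 -0.117  0.209] jaw 73.8217948988015 q [-0.446  0.396  1.727  0.006  0.996 -1.738] F [ 0.276  0.81  -1.292] w 0.0868826599136703
yaw err -7.3217948988015 turn units [0.03  0.266 1.464] shift units now [-0.074 -3.76   1.464] after turn [-0.587 -3.714  1.466]
```

```bash
python3 -m crank '0 0.2 0.75 0 -1 0.2 -1;0 0 0.7 -0.1 -1 0.2 -1;0 0 0 -0.2 -0.9 0.2 -1; 0 0 0 -0.2 -0.7 0.2 -1;0 0 0 0 0 0 -1'; python3 go.py .4685 -.263 .10 66.5
```

```text
time: 12.28
position: [0.4725, -0.2731, 0.1788]
tool_rot: [0.207, 0.978, -0.002, 0.005]
ft_force: [0.2, 0.5, 0.3]
grip_width: 0.0871
t 12.275 pos [ 0.472 -0.273  0.179] jaw 66.12780404347063 q [-0.73   0.475  1.686  0.002  0.969 -1.886] F [0.186 0.457 0.316] w 0.08713869873040639
yaw err 0.3721959565293673 turn units [-0.018  0.128 -0.074] shift units now [0.215 0.193 1.967] after turn [0.192 0.192 1.969]
```

```bash
python3 -m crank '0 0.13 -0.07 0.2 0.2 0.8 -1;0 0 0 0 0 0.8 -1;0 0 0 0 0 0.3 -1; 0 0 0 0 0 0 -1;0 0 0 0 0 0 -1'; python3 go.py .4685 -.263 .10 66.5;  python3 enh.py scene pics/j.png 115 200 120 20 220
```

```text
time: 12.9
position: [0.4705, -0.2634, 0.1053]
tool_rot: [0.203, 0.979, -0.002, 0.003]
ft_force: [-0.3, -0.2, 0.8]
grip_width: 0.087
t 12.9 pos [ 0.47  -0.263  0.105] jaw 66.5928401126281 q [-0.717  0.583  1.757 -0.002  0.795 -1.878] F [-0.262 -0.176  0.828] w 0.0870496549549608
yaw err -0.092840112628096 turn units [-0.035  0.067  0.019] shift units now [ 0.05  -0.011  0.132] after turn [ 0.049 -0.011  0.132]
```

View pics/j.png

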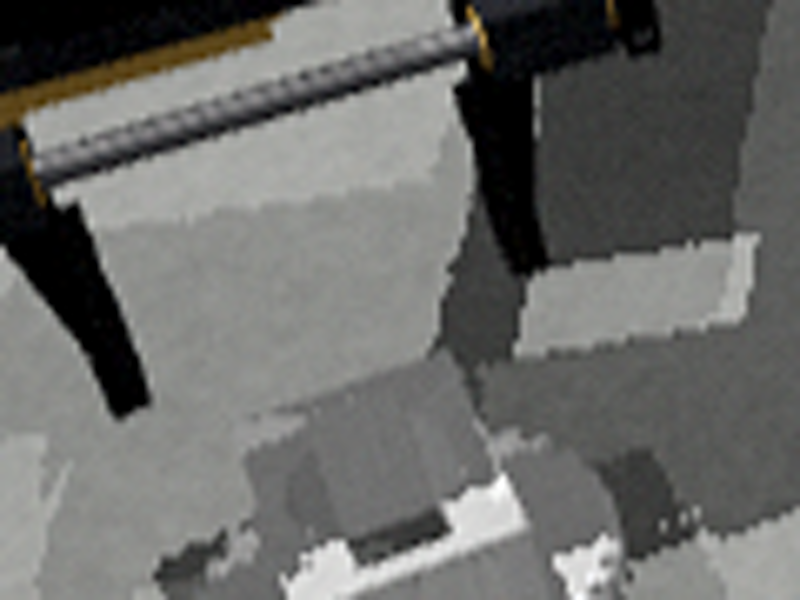

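The open jaws straddle the boss, so I'll lower to TCP z = 0.02.

```bash
python3 -m crank '-0.03 0.07 0 0.05 0 0.7 -1;0 0 0 0 0 0.7 -1; 0 0 0 0 0 0 -1;0 0 0 0 0 0 -1'; python3 go.py .4685 -.263 .02 66.5
```

```text
time: 13.45
position: [0.4724, -0.2654, 0.0533]
tool_rot: [0.202, 0.979, -0.003, 0.005]
ft_force: [0.5, -0.1, 0.7]
grip_width: 0.0871
t 13.45 pos [ 0.472 -0.265  0.053] jaw 66.64029237707358 q [-0.718  0.673  1.781 -0.001  0.677 -1.88 ] F [ 0.55  -0.141  0.659] w 0.08706662050558131
yaw err -0.14029237707357822 turn units [-0.043  0.117  0.028] shift units now [0.122 0.02  0.831] after turn [0.114 0.016 0.832]
```

```bash
python3 -m crank '-0.04 0.12 0.03 0.12 0.02 0.6 -1;0 0 0 0 0 0.2 -1; 0 0 0 0 0 0 -1;0 0 0 0 0 0 -1'; python3 go.py .4685 -.263 .02 66.5
```

```text
time: 13.95
position: [0.4717, -0.2655, 0.0255]
tool_rot: [0.203, 0.979, -0.003, 0.004]
ft_force: [-0.3, 0.1, -0.5]
grip_width: 0.087
t 13.95 pos [ 0.472 -0.266  0.026] jaw 66.51549622292613 q [-0.719  0.723  1.791 -0.001  0.618 -1.879] F [-0.31   0.056 -0.538] w 0.08697046376952379
yaw err -0.015496222926131509 turn units [-0.038  0.105  0.003] shift units now [0.101 0.026 0.138] after turn [0.099 0.025 0.139]
```

```bash
python3 -m crank '-0.04 0.1 0 0.1 0.03 0.15 -1;0 0 0 0 0 0 -1; 0 0 0 0 0 0 -1' 40; python3 go.py .4685 -.263 .02 66.5; python3 -m crank '0 0 0 0 0 0 0.2;0 0 0 0 0 0 0.5; 0 0 0 0 0 0 0.6; 0 0 0 0 0 0 0.6;0 0 0 0 0 0 0.6' 40; python3 go.py .4685 -.263 .02 66.5
```

```text
time: 14.32
position: [0.469, -0.2631, 0.0203]
tool_rot: [0.203, 0.979, -0.0, 0.001]
ft_force: [-0.7, -0.6, 0.2]
grip_width: 0.087
t 14.325 pos [ 0.469 -0.263  0.02 ] jaw 66.52451646834771 q [-0.719  0.732  1.795  0.001  0.613 -1.881] F [-0.736 -0.649  0.238] w 0.08701456168554217
yaw err -0.024516468347712816 turn units [-0.002  0.022  0.005] shift units now [ 0.012 -0.002  0.007] after turn [ 0.012 -0.002  0.007]
time: 14.95
position: [0.469, -0.2633, 0.0203]
tool_rot: [0.203, 0.979, -0.0, 0.001]
ft_force: [-0.1, 0.6, 0.5]
grip_width: 0.0573
t 14.95 pos [ 0.469 -0.263  0.02 ] jaw 66.53602950703426 q [-0.72   0.732  1.795  0.     0.613 -1.881] F [-0.139  0.61   0.468] w 0.05728276124090307
yaw err -0.036029507034257335 turn units [-0.005  0.024  0.007] shift units now [0.015 0.002 0.007] after turn [0.015 0.002 0.008]
```

```bash
python3 -m crank '0 0 0 0 0 0 0.6;0 0 0 0 0 -0.6 0.6; 0 0 0 0 0 -1 0.6; 0 0 0 0 0 -1 0.6;0 0 0 0 0 -1 0.6' 50; python3 -m crank '0 0 0 0 0 -1 0.6;0 0 0 0 0 0 0.6'; python3 go.py .568 -.0485 .17 116; python3 enh.py scene pics/k.png 110 200 120 20 220
```

```text
time: 15.58
position: [0.4646, -0.2595, 0.1616]
tool_rot: [0.204, 0.979, 0.004, -0.007]
ft_force: [1.0, -1.3, -4.6]
grip_width: 0.0582
time: 15.82
position: [0.4655, -0.26, 0.204]
tool_rot: [0.204, 0.979, 0.003, -0.005]
ft_force: [0.1, 0.7, -5.4]
grip_width: 0.0576
t 15.825 pos [ 0.465 -0.26   0.204] jaw 66.49069442062961 q [-0.72   0.433  1.674  0.001  1.047 -1.881] F [ 0.05   0.656 -5.427] w 0.05760436593257788
yaw err 49.50930557937039 turn units [ 0.107 -0.101 -9.902] shift units now [-0.251  5.867  0.876] after turn [-4.622  3.629  0.851]
```

View pics/k.png

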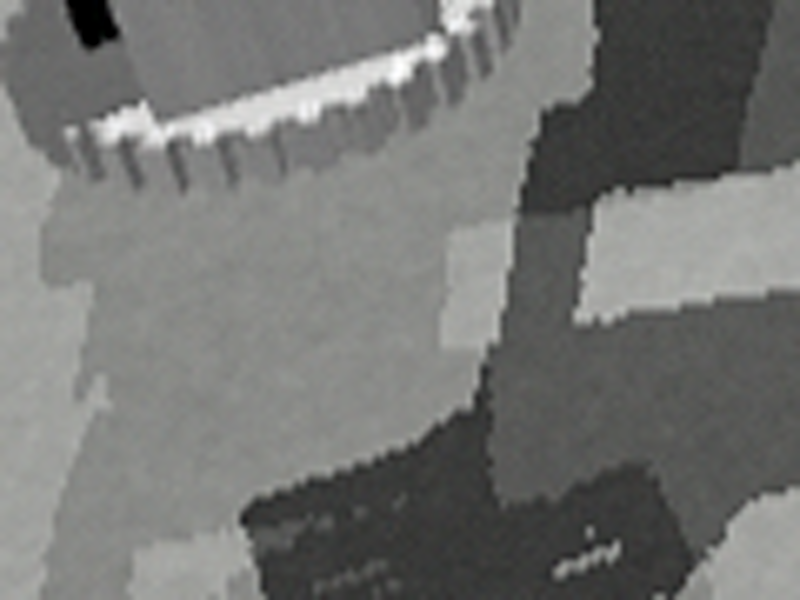

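```bash
python3 -m crank '0 0 -0.98 0 0.6 0 0.6;0 0 -0.98 0 0.6 0 0.6; 0 0 -0.98 -0.1 0.6 0 0.6; 0 0 -0.98 -0.2 0.5 0 0.6;0 0 -0.98 -0.2 0.5 0 0.6'; python3 go.py .568 -.0485 .17 116
```

```text
time: 16.5
position: [0.5029, -0.1467, 0.1894]
tool_rot: [-0.013, 1.0, 0.014, -0.018]
ft_force: [0.7, 0.9, -4.2]
grip_width: 0.0575
t 16.5 pos [ 0.503 -0.147  0.189] jaw 91.4964304630256 q [-0.502  0.454  1.689  0.008  1.043 -2.103] F [ 0.718  0.868 -4.161] w 0.057537545343219004
yaw err 24.503569536974396 turn units [ 0.411 -0.329 -4.9  ] shift units now [-1.709  2.397  0.493] after turn [-2.54   1.492  0.484]
```

```bash
python3 -m crank '0 0 -0.98 -0.3 0.4 0 0.6;0 0 -0.98 -0.3 0.4 0 0.6; 0 0 -0.98 -0.3 0.4 0 0.6; 0 0 -0.98 -0.4 0.3 0 0.6;0 0 -0.5 -0.4 0.3 0 0.6'; python3 go.py .568 -.0485 .17 116
```

```text
time: 17.12
position: [0.5467, -0.0545, 0.1747]
tool_rot: [-0.211, 0.977, 0.026, -0.028]
ft_force: [0.6, 0.3, -4.5]
grip_width: 0.0574
t 17.125 pos [ 0.547 -0.055  0.175] jaw 114.26635051730608 q [-0.313  0.516  1.621  0.02   1.079 -2.319] F [ 0.607  0.308 -4.484] w 0.05742393568662849
yaw err 1.7336494826939202 turn units [ 0.728 -0.479 -0.347] shift units now [-0.551 -0.089  0.088] after turn [-0.544 -0.099  0.117]
```

```bash
python3 -m crank '0.5 -0.35 -0.35 -0.55 -0.1 0 0.6;0.23 -0.13 0 0 0 0 0.6; 0 0 0 0 0 0 0.6; 0 0 0 0 0 0 0.6'; python3 go.py .568 -.0485 .17 116
```

```text
time: 17.62
position: [0.5645, -0.0461, 0.1679]
tool_rot: [-0.227, 0.974, 0.003, -0.005]
ft_force: [0.2, 0.3, -4.2]
grip_width: 0.0575
t 17.625 pos [ 0.564 -0.046  0.168] jaw 116.18941467007456 q [-0.279  0.523  1.628 -0.     1.002 -2.306] F [ 0.205  0.274 -4.219] w 0.05753501111136603
yaw err -0.18941467007455515 turn units [ 0.086 -0.101  0.038] shift units now [-0.052 -0.093 -0.054] after turn [-0.053 -0.093 -0.053]
```

```bash
python3 -m crank '0.09 -0.1 0.04 -0.05 -0.09 0.2 0.6;0 0 0 0 0 0 0.6; 0 0 0 0 0 0 0.6'; python3 go.py .568 -.0485 .14 116; python3 - <<'E'
from h import *
for n in ("scene","top"):
    c=viewer.camera(n);save(c,f"pics/l_{n}.png")
    print(n,"stand axis pts px",[proj(c,[.568,-.0485,z]).round(1) for z in (.055,.087,.105)])
    x,y=(235,130) if n=="scene" else (300,160)
    g=cv2.cvtColor(c["img"],cv2.COLOR_RGB2BGR)[y:y+105,x:x+140].astype(float)
    cv2.imwrite(f"pics/l_{n}_z.png",cv2.resize(np.clip((g-20)*1.25,0,255).astype(np.uint8),(800,600),interpolation=cv2.INTER_CUBIC))
E
```

```text
time: 18.0
position: [0.5674, -0.0496, 0.1592]
tool_rot: [-0.224, 0.975, -0.0, -0.0]
ft_force: [0.3, -0.8, -3.6]
grip_width: 0.0576
t 18.0 pos [ 0.567 -0.05   0.159] jaw 115.85600305297595 q [-0.283  0.535  1.636 -0.001  0.971 -2.305] F [ 0.337 -0.801 -3.562] w 0.057647406594841244
yaw err 0.14399694702404986 turn units [-0.004 -0.003 -0.029] shift units now [-0.027  0.018  0.481] after turn [-0.027  0.018  0.481]
scene stand axis pts px [array([293.4, 225.3]), array([292.4, 212.2]), array([291.7, 204.6])]
top stand axis pts px [array([352.2, 209.2]), array([353. , 206.7]), array([353.4, 205.3])]
```

View pics/l_scene_z.png

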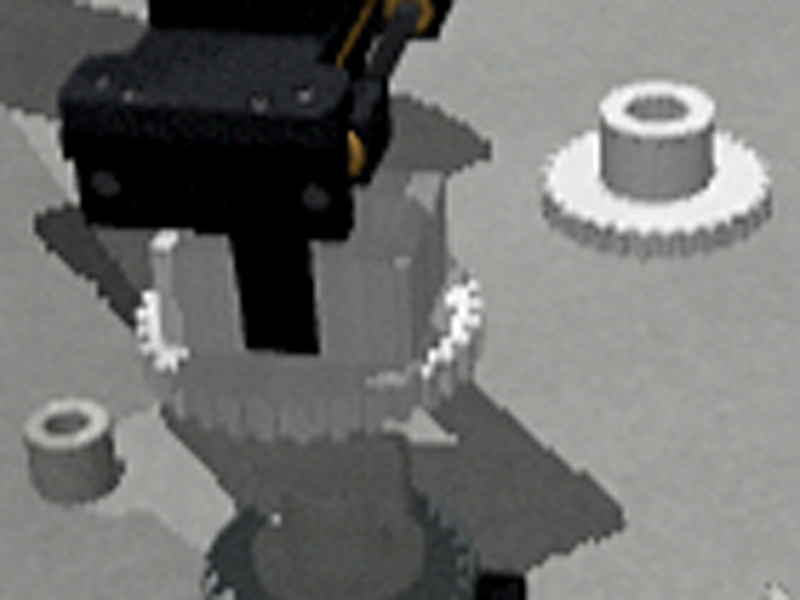

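View pics/l_top_z.png

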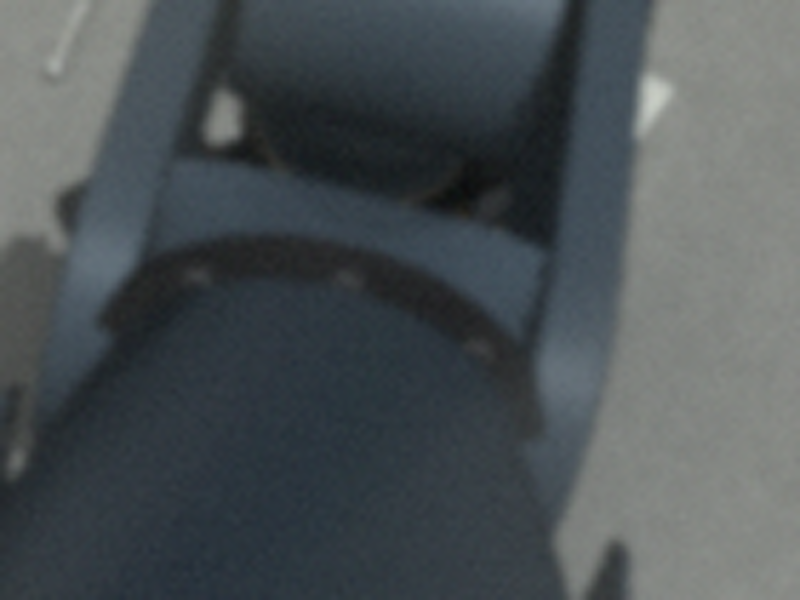

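```bash
python3 - <<'E'
from h import *; 
c=viewer.camera("scene")
th=np.linspace(0,2*np.pi,200)
for z in (.139,.153):
    p=np.array([proj(c,[.5674+.0555*np.cos(t),-.0496+.0555*np.sin(t),z]) for t in th]); p=((p-[235,130]+.5)*800/140-.5)
    print(z,p.min(0),p.max(0))
# predicted boss corners
for sx in(-1,1):
  for z in (.153,.189):
    u=np.array([np.cos(np.radians(26)),np.sin(np.radians(26))]);v=np.array([-u[1],u[0]])
    q=np.array([.5674,-.0496])+u*.04*sx-v*.029; print(sx,z,((proj(c,[*q,z])-[235,130]+.5)*800/140-.5))
# key from image i.png (10x, off 255,180), top corners z~.105 of top face near edge z~.101
for pts,z in (([(262,240),(500,248)],.105),([(245,285),(518,300)],.1)):
    a=[ray(c,255+(x+.5)/10-.5,180+(y+.5)/10-.5,z)[:2] for x,y in pts]; d=a[1]-a[0]; print('key',np.mean(a,0),np.linalg.norm(d),np.degrees(np.arctan2(d[1],d[0])))
E
```

```text
0.139 [144.12614643 257.04492174] [486.6429349  442.67512538]
0.153 [139.09951281 221.68775388] [485.50018112 404.71730342]
-1 0.153 [166.82378984 346.64491826]
-1 0.189 [153.96648026 247.19984376]
1 0.153 [416.64403056 365.80998195]
1 0.189 [411.31149003 265.16515951]
key [ 0.56798269 -0.04586163] 0.04603889069423917 30.622388757334832
key [ 0.57345965 -0.05296923] 0.0527954302584438 28.672990928206236
```

The hub is within about 1 mm of where its model projects, and the key is centred on the shaft. I'll lower it now.

```bash
python3 -m crank '0 0 -0.03 -0.03 0.02 0.5 0.6;0 0 0 0 0 0 0.6; 0 0 0 0 0 0 0.6;0 0 0 0 0 0 0.6'; python3 go.py .568 -.0488 .12 116
```

```text
time: 18.65
position: [0.5695, -0.0485, 0.141]
tool_rot: [-0.225, 0.974, -0.001, 0.002]
ft_force: [0.3, 0.0, -4.2]
grip_width: 0.0578
t 18.65 pos [ 0.57  -0.049  0.141] jaw 116.03792074379692 q [-0.28   0.562  1.648 -0.001  0.927 -2.305] F [ 0.257  0.016 -4.244] w 0.05779189010397715
yaw err -0.03792074379691712 turn units [-0.034  0.029  0.008] shift units now [0.039 0.013 0.524] after turn [0.037 0.011 0.524]
```

```bash
python3 -m crank '-0.03 0.03 0 0.03 0 0.35 0.6;0 0 0 0 0 0 0.6; 0 0 0 0 0 0 0.6'; python3 go.py .568 -.0488 .115 116;python3 -m crank '0 0 0 0 0 0.3 0.6;0 0 0 0 0 0 0.6; 0 0 0 0 0 0 0.6'; python3 go.py .568 -.0488 .115 116
```

```text
time: 19.02
position: [0.5689, -0.0493, 0.1267]
tool_rot: [-0.225, 0.974, -0.0, 0.001]
ft_force: [0.3, 0.2, -4.4]
grip_width: 0.0575
t 19.025 pos [ 0.569 -0.049  0.127] jaw 116.03284215044896 q [-0.282  0.583  1.658 -0.     0.899 -2.307] F [ 0.328  0.245 -4.407] w 0.05749293054916263
yaw err -0.032842150448956886 turn units [-0.013  0.009  0.007] shift units now [0.015 0.022 0.292] after turn [0.015 0.022 0.292]
time: 19.4
position: [0.5689, -0.0493, 0.1137]
tool_rot: [-0.225, 0.974, -0.0, 0.0]
ft_force: [0.3, -0.5, -4.4]
grip_width: 0.0575
t 19.4 pos [ 0.569 -0.049  0.114] jaw 116.03234439428277 q [-0.282  0.603  1.667 -0.     0.871 -2.307] F [ 0.257 -0.457 -4.363] w 0.057485053290281515
yaw err -0.03234439428277369 turn units [-0.011  0.007  0.006] shift units now [ 0.015  0.022 -0.033] after turn [ 0.015  0.022 -0.033]
```

```bash
python3 -m crank '0 0 0 0.01 0.01 0.3 0.6;0 0 0 0 0 0 0.6; 0 0 0 0 0 0 0.6'; python3 go.py .568 -.0488 .076 116;python3 -m crank '0 0 0 0 0 0.25 0.6;0 0 0 0 0 0 0.6; 0 0 0 0 0 0 0.6'; python3 go.py .568 -.0488 .076 116
```

```text
time: 19.77
position: [0.5685, -0.0492, 0.1008]
tool_rot: [-0.225, 0.974, -0.0, 0.0]
ft_force: [0.3, 0.6, -4.4]
grip_width: 0.0573
t 19.775 pos [ 0.568 -0.049  0.101] jaw 116.03292786927041 q [-0.282  0.622  1.676 -0.     0.842 -2.307] F [ 0.313  0.557 -4.405] w 0.05727575743727186
yaw err -0.03292786927040936 turn units [-0.012  0.008  0.007] shift units now [0.007 0.014 0.621] after turn [0.007 0.013 0.621]
time: 20.15
position: [0.5687, -0.0492, 0.0902]
tool_rot: [-0.225, 0.974, -0.001, 0.001]
ft_force: [0.6, -0.4, -5.1]
grip_width: 0.0573
t 20.15 pos [ 0.569 -0.049  0.09 ] jaw 116.03387424186201 q [-0.282  0.639  1.682 -0.     0.819 -2.307] F [ 0.63  -0.442 -5.057] w 0.05727160949126195
yaw err -0.0338742418620086 turn units [-0.015  0.011  0.007] shift units now [0.01  0.017 0.356] after turn [0.01  0.017 0.356]
```

```bash
python3 -m crank '0 0 0 0 0 0.25 0.6;0 0 0 0 0 0 0.6; 0 0 0 0 0 0 0.6'; python3 go.py .568 -.0488 .076 116;python3 -m crank '0 0 0 0 0 0.1 0.6;0 0 0 0 0 0 0.6; 0 0 0 0 0 0 0.6'; python3 go.py .568 -.0488 .0755 116
```

```text
time: 20.52
position: [0.5688, -0.0493, 0.0796]
tool_rot: [-0.225, 0.974, -0.001, 0.001]
ft_force: [0.3, -0.1, -4.0]
grip_width: 0.0572
t 20.525 pos [ 0.569 -0.049  0.08 ] jaw 116.03667364716533 q [-0.282  0.656  1.687 -0.     0.796 -2.307] F [ 0.348 -0.07  -3.959] w 0.05723391931893999
yaw err -0.036673647165329726 turn units [-0.017  0.014  0.007] shift units now [0.014 0.02  0.089] after turn [0.014 0.019 0.09 ]
time: 20.9
position: [0.5691, -0.0493, 0.0756]
tool_rot: [-0.225, 0.974, -0.001, 0.001]
ft_force: [-0.1, 0.2, -4.6]
grip_width: 0.0576
t 20.9 pos [ 0.569 -0.049  0.076] jaw 116.03298297691983 q [-0.282  0.663  1.689 -0.     0.787 -2.307] F [-0.144  0.236 -4.593] w 0.05764279011509527
yaw err -0.032982976919825546 turn units [-0.023  0.02   0.007] shift units now [0.019 0.025 0.002] after turn [0.019 0.025 0.002]
```

```bash
python3 -m crank '0 0 0 0 0 0.04 0.6;0 0 0 0 0 0 0.6'; python3 go.py .568 -.0488 .0755 116|head -1; python3 -m crank '0 0 0 0 0 0.04 0.6;0 0 0 0 0 0 0.6'; python3 go.py .568 -.0488 .0755 116|head -1;
```

```text
time: 21.15
position: [0.5694, -0.0495, 0.0756]
tool_rot: [-0.225, 0.974, -0.001, 0.001]
ft_force: [0.4, -0.3, -4.1]
grip_width: 0.0575
t 21.15 pos [ 0.569 -0.049  0.076] jaw 116.03339276704713 q [-0.282  0.662  1.689 -0.     0.787 -2.307] F [ 0.383 -0.327 -4.089] w 0.05752539628896717
time: 21.4
position: [0.5696, -0.0495, 0.0755]
tool_rot: [-0.225, 0.974, -0.001, 0.002]
ft_force: [0.6, 0.2, -3.5]
grip_width: 0.0575
t 21.4 pos [ 0.57  -0.049  0.075] jaw 116.03987711633096 q [-0.282  0.663  1.689 -0.     0.785 -2.307] F [ 0.555  0.222 -3.489] w 0.05751196329527758
```

```bash
python3 -m crank '0 0 0 0 0 0.09 0.6;0 0 0 0 0 0 0.6'; python3 go.py .568 -.0488 .0755 116|head -1; python3 -m crank '0 0 0 0 0 0.08 0.6;0 0 0 0 0 0 0.6'; python3 go.py .568 -.0488 .0755 116|head -1; python3 enh.py scene pics/n.png 240 160 100 20 180
```

```text
time: 21.65
position: [0.5703, -0.0497, 0.076]
tool_rot: [-0.225, 0.974, -0.002, 0.003]
ft_force: [-0.3, 0.4, -4.3]
grip_width: 0.0578
t 21.65 pos [ 0.57  -0.05   0.076] jaw 116.03855483004273 q [-0.282  0.662  1.689 -0.     0.785 -2.307] F [-0.285  0.354 -4.282] w 0.0578240877915146
time: 21.9
position: [0.5707, -0.0497, 0.0756]
tool_rot: [-0.225, 0.974, -0.002, 0.003]
ft_force: [-0.4, 0.8, -4.9]
grip_width: 0.0574
t 21.9 pos [ 0.571 -0.05   0.076] jaw 116.04761395051715 q [-0.282  0.663  1.688  0.     0.783 -2.307] F [-0.359  0.761 -4.91 ] w 0.05739697605671589
```

View pics/n.png

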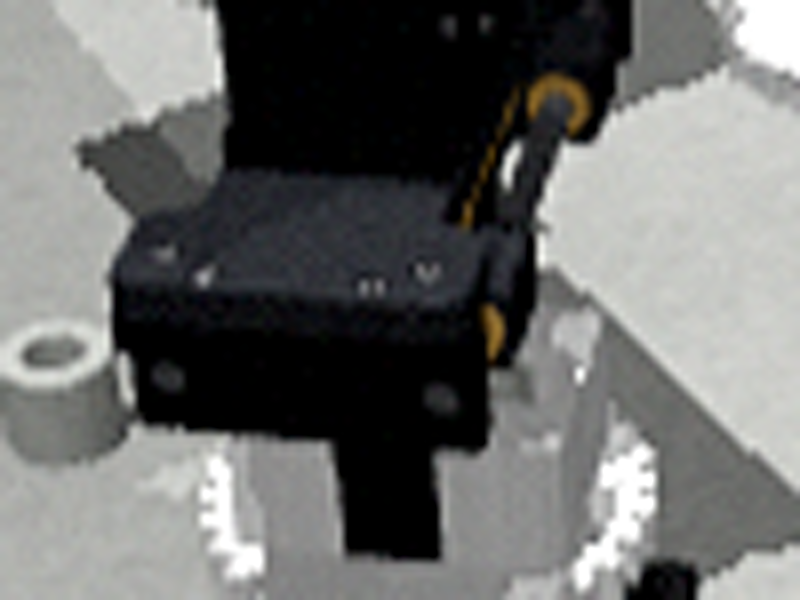

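```bash
python3 -m crank '0 0 0 0 0 0 0.6;0 0 0 0 0 0 0.6; 0 0 0 0 0 0 0.6'; python3 go.py .568 -.0488 .075 116
```

```text
time: 22.32
position: [0.571, -0.0498, 0.0754]
tool_rot: [-0.225, 0.974, -0.002, 0.003]
ft_force: [-1.2, -0.3, 4.8]
grip_width: 0.0576
t 22.325 pos [ 0.571 -0.05   0.075] jaw 116.03517015823992 q [-0.282  0.663  1.688  0.     0.784 -2.307] F [-1.192 -0.319  4.817] w 0.05763646445383048
yaw err -0.035170158239921534 turn units [-0.05   0.058  0.007] shift units now [0.056 0.055 0.009] after turn [0.056 0.055 0.009]
```

Contact at z = 0.0754 puts the hub's underside at about 55 mm, so it's home. I'll release it and retract.

```bash
python3 -m crank '0 0 0 0 0 0 0;0 0 0 0 0 0 -0.4; 0 0 0 0 0 0 -0.8;0 0 0 0 0 0 -0.8;0 0 0 0 0 0 -0.8'; python3 go.py .568 -.0488 .17 116;  python3 -m crank '0 0 0 0 0 -0.3 -0.8;0 0 0 0 0 -0.8 -0.8;0 0 0 0 0 -1 -0.8;0 0 0 0 0 -1 -0.8;0 0 0 0 0 -0.5 -0.8'; python3 go.py .568 -.0488 .17 116
```

```text
time: 22.95
position: [0.572, -0.0501, 0.0743]
tool_rot: [-0.225, 0.974, -0.002, 0.004]
ft_force: [-0.8, 0.2, -0.1]
grip_width: 0.0766
t 22.95 pos [ 0.572 -0.05   0.074] jaw 116.03226195864846 q [-0.282  0.666  1.687  0.     0.78  -2.307] F [-0.784  0.159 -0.086] w 0.07660075225522582
yaw err -0.03226195864846204 turn units [-0.066  0.075  0.006] shift units now [ 0.06   0.059 -2.394] after turn [ 0.076  0.073 -2.393]
time: 23.58
position: [0.57, -0.0496, 0.2237]
tool_rot: [-0.225, 0.974, -0.002, 0.003]
ft_force: [0.7, 0.4, 0.2]
grip_width: 0.0783
t 23.575 pos [ 0.57  -0.05   0.224] jaw 116.0293684682375 q [-0.282  0.452  1.571  0.     1.111 -2.307] F [0.687 0.417 0.224] w 0.07826062198413508
yaw err -0.02936846823749306 turn units [-0.05   0.058  0.006] shift units now [0.044 0.046 1.341] after turn [0.038 0.04  1.342]
```

```bash
python3 -m crank '0 0 0 0 1 -0.4 -1;0 0 0 0 1 0 -1;0 0 0 0 1 0 -1;0 0 0 0 1 0 -1;0 0 0 0 1 0 -1'; python3 -m crank '0 0 0 0 1 0 -1;0 0 0 0 0 0 -1;0 0 0 0 0 0 -1'; python3 enh.py scene pics/o.png 245 165 100 20 230; python3 enh.py top pics/ot.png 310 170 80 20 200; python3 - <<'E'
from h import *
for n in ("scene","top"):
    c=viewer.camera(n)
    for b in spotter.boxes_of("hub",c)[:2]+spotter.boxes_of("key",c)[:2]: print(n,b["score"],toworld(c,b["at"]))
E
```

```text
time: 24.2
position: [0.4841, 0.1322, 0.2462]
tool_rot: [-0.222, 0.975, -0.004, 0.01]
ft_force: [0.1, -0.8, -0.4]
grip_width: 0.087
time: 24.58
position: [0.4649, 0.1711, 0.2482]
tool_rot: [-0.224, 0.974, -0.005, 0.012]
ft_force: [-0.6, -0.3, 0.1]
grip_width: 0.0865
scene 0.66 [ 0.58900232 -0.07296246  0.08267504]
scene 0.51 [ 0.5696854  -0.05314478  0.10002919]
top 0.62 [ 0.56257906 -0.04873173  0.06695297]
top 0.65 [ 0.56684858 -0.04329653  0.10577294]
```

View pics/o.png

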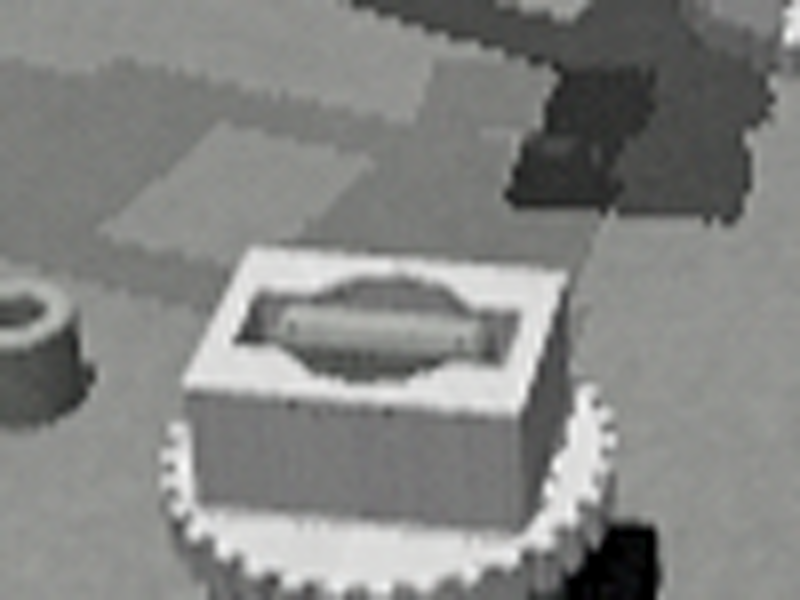

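View pics/ot.png

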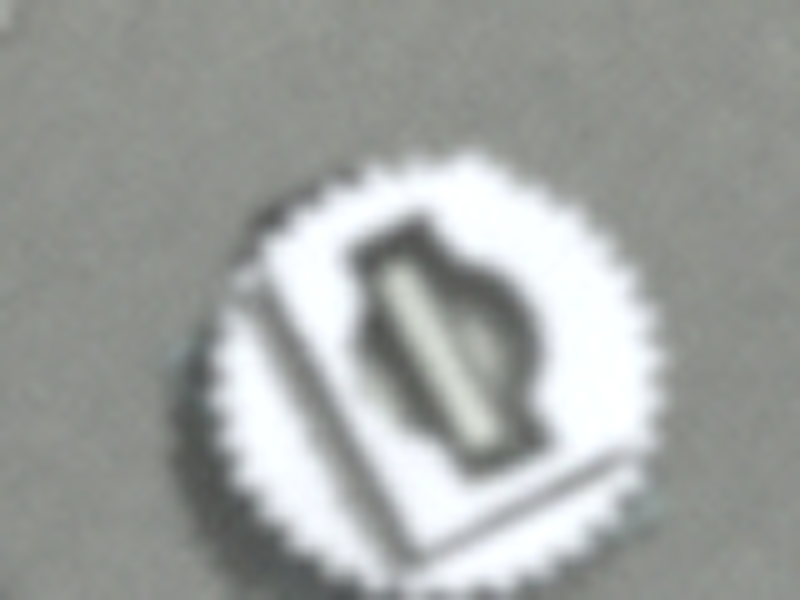

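```bash
python3 - <<'E'
from h import *
c=viewer.camera("scene")
px=[(247,246),(568,270),(520,414),(185,390)]
for z in (.1,.105,.11):
    a=np.array([ray(c,245+(x+.5)/8-.5,165+(y+.5)/8-.5,z)[:2] for x,y in px]); d=np.diff(np.vstack([a,a[:1]]),axis=0)
    print(z,a.mean(0),np.linalg.norm(d,axis=1),np.degrees(np.arctan2(d[:,1],d[:,0])))
E
```

```text
0.1 [ 0.56551653 -0.04518713] [0.08173967 0.06002666 0.07977301 0.06135426] [  26.35212617  -64.02457819 -152.70803542  117.83033106]
0.105 [ 0.57034221 -0.05051813] [0.08078332 0.05932435 0.07883967 0.06063642] [  26.35212617  -64.02457819 -152.70803542  117.83033106]
0.11 [ 0.5751679  -0.05584913] [0.07982697 0.05862204 0.07790633 0.05991858] [  26.35212617  -64.02457819 -152.70803542  117.83033106]
```

```bash
python3 -c "
from rig import robot
print(robot.hand_in())"
```

```text
the job is handed in; nothing more can be done
None
```

I stood the key in the shaft slot and released it, then slid the keyed gear down over the shaft and key onto the shoulder. The robot was clear of everything when I handed in, at about 25 s.

**Key:** After release, the pictures show it upright and centred across the shaft.

**Gear height:** It stopped on contact (about 9 N) with the TCP at 75.4 mm, which puts its underside at about 55 mm. From the last picture, with the boss top taken at 105 mm, its centre is (0.570, -0.051) at 26°. That is within about 1 mm of where I let go of it and about 3 mm of the measured shaft axis.

**Fit:** The key shows inside the keyway, about flush with the top of the gear.

**Disagreements:**
- The detector's hub points in the last pictures differ by up to about 3 cm between the two cameras. They mark the visible surface, so I relied on the corner measurement instead.
- Several small downward steps near the end gave no clear motion or force change before contact registered.
- The gripper had drifted about 3 mm sideways and tilted less than 0.5° at release; the bore's 5 mm play covers that shift.

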